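# Pour gauge pins into a grooved rack

## Robot

A 6-joint arm with a two-finger parallel gripper is mounted at the origin on the work surface; the furniture and walls round the work are solid. World frame = base frame: x ahead of the robot, y to its left, z up, the work surface at z = 0. Lengths are in mm, angles in rad, forces in N, time in s.
With the tool pointing down it reaches from about 350 to 950 mm from the base axis. Payload 17.4 kg.
Tool frame: the origin (TCP) lies midway between the tips of the shut fingers; the grasp point (between the pads) lies 19 mm behind it (robot.grip_depth is the distance from the TCP to the grasp point, in mm); z points along the fingers, y is the line along which they close (so a half turn about z gives the same grasp; the last joint's range is limited). The gripper opens to 93 mm and grips with 3 to 60 N. Pads are 15 mm wide; open, the fingers measure 128 mm over their backs; the gripper's body (75 mm by 188 mm) begins 65 mm behind the grasp point.
Start: joints at [1.164, 0.116, 1.442, -0, 1.584, -0.038], TCP at [243.343, 629.616, 218.646] pointing down, gripper open.
Joint ranges: [-2.83, 2.83], [-0.83, 2.19], [0.07, 2.5], [-1.14, 4.28], [0.01, 3], [-2.97, 2.97]. Speed limits (rad/s): [1.89, 1.89, 2.22, 3.14, 3.14, 3.14].

## Interface

Orientations are given as a unit quaternion [x, y, z, w].
In Python, from plant import robot, vision, order, nets gives the robot as it stands. The module is installed in compiled form; this text tells all that it offers.
- The arm moves only by the tool step_arm, never from a script. Its argument "commands" is a list that holds one entry, the list of rows, each a list of 7 numbers: the shift along the tool's x, y, z in mm, then the turn, a rotation vector about the tool's x, y, z in degrees, then the opening, from -1 (shut) to 1 (fully open). A call has 1 to 5 rows; each row shifts and turns the commanded pose from where the row before left it, along the tool's axes as they then stand; what a row does not reach is not made up. A row lasts 1/10 s, in which the tool goes at most 50 mm and 8.59 degrees, less where a joint would pass 70% of its speed; a pose out of reach is approached as far as the arm can. A call with a gripper value outside its range is refused whole. The fingers move at their own pace and stop on an object; "force" is the grip in N (left out, the last holds). Time passes only in rows, so rows that do not move let the fingers close. It gives the time, the measured TCP pose, the force, the opening and the grip force at its end, in the units of the state.
- robot.sense(): the state, without advancing time (a new reading comes with each control period).
- vision.snapshot(name): name is "side" or "top"; returns a dict with "image" (384x512x3 uint8, red, green, blue), "vertical_fov" (degrees; the focal length in pixels is half the picture's height over the tangent of half this angle, whatever the lens; pixels are square), "cx", "cy" (the principal point, pixels), "rvec" (rotation vector, rad) and "tvec" (3), from world to camera coordinates, as OpenCV has them. Camera axes: x right, y down, z forward; pixel columns grow to the right and rows downward; lengths in mm; the calibration is good to about 2 mm. A picture is of the moment at which its call begins. There is no depth.
- order.finish_job(): hands the job in; it is judged then, once.
Trained networks look in a picture, given as the dict that the camera call returned (one of the last four; its "shot" number tells which), for a name from the list of things; names that differ only in an ending like _2 or _b are one class to them, and where a whole thing is asked for, a point or a joint stands for the part that bears it (a point fixed in the world has none). Each returns a list of dicts, best first, with "confidence" (0 to 1); they miss things now and then, are a little off and sometimes report something else, mostly with a low value. They report only what shows in the picture. A call takes as long as a camera call. They do not tell look-alikes from the thing itself.
- nets.masks_of(thing, picture): "region" (384x512 bool, what is visible of it) and "rect" ([centre column, centre row, width, height] in pixels, round what is visible of it).
- nets.spot_point(thing, picture): "pixel" ([column, row] in pixels: a listed point, or the origin of a listed thing).
The state is a dict: "time_s": time; "joint_positions": joint angles; "joint_velocities": joint speeds; "joint_efforts": joint torques, N m; "position": TCP position; "tool_rot": TCP orientation; "contact_force": force on the tool from outside, world axes, zero at the start; "moment": the same for the moment, N m; "opening": finger opening in mm; "grasp_force": force on a finger pad.
Only numpy, scipy, OpenCV 4.12 (cv2) and the standard library are available. Lean on these libraries where they do the work, as an engineer would, in place of code of your own. Each camera call takes 0.05 s, during which the arm holds its last target. There are 200 camera calls.

## Task

One of the two hand scoops holds two steel gauge pins. Lift that scoop by its crossbar, bring its lip low over the ramp of the grooved rack and tip it so that the pins roll down and each settles in a groove of its own; then set the empty scoop down upright on the bench. Do not touch the pins with the fingers.

Things in the scene. Friction and masses are not known exactly. Their poses are not given: they have to be found in the camera images.
- scoop: Aluminium scoop with the pins (its twin holds flat discs), 80x94x84 mm, loose. Origin: underside, below the crossbar; pours out at -x, y across. Black crossbar along y, 12 thick in x, z 52 to 84 mm: pinch from above, fingers closing along x. Floor rises 12 degrees to the lip at x -40, z +22 mm: level it keeps the pins; tip the mouth slowly down 30 to 35 degrees to empty it.
- rack: Grey rack, aluminium sides, 160x140x55 mm, fixed. Origin: centre of underside. Top slopes 8 degrees down to -x: ramp x +65 to +6, z 44 to 36 mm, then 3 grooves along y, 19 wide, 16 deep, 110 long; pins lie in them at x -56, -29, -2, z 19, 23, 27 mm, tops level with the slope. End stop at -x 22 mm, sides 9 mm above the slope.
- pin_a: Plain steel pin, 16 mm diameter, 70 mm long, 110 g; lies across the scoop against its back wall. Origin: its centre; y along its axis.
- pin_b: The second, identical steel pin, beside the first on its mouth side. Origin: its centre; y along its axis.
Not all that is in view belongs to the job. Leave any purple or red look-alike of the scoop alone.

How it is judged:
By the outcome, as a careful person would: the job done as asked, in the order asked, and still so for the second after the job is handed in, with the robot touching nothing.
It also fails if it takes over 48 s, if anything falls off the work surface, if the arm or the gripper's body presses on something with over 40 N, if the wrist force passes 120 N, or if a joint passes its speed limit or range.

## Working session

There is one attempt and no reset: what is moved stays moved. The work goes in short steps, Python scripts to look and compute and a tool call to move; the robot and the scene stay as the last step left them, time stands still between calls to the robot, and variables do not carry over. Pictures are saved under pics/ and viewed, at most 10 in all, crops included, and the job is handed in when it is done.

Besides the shell and the picture viewer there is one more tool, called after "Call:" as name([rows], argument=value, ...), one row to a line, values as JSON. step_arm: Moves the arm, as the interface text tells. Its arguments: {"type":"object","properties":{"commands":{"type":"array"},"force":{"type":"number"}},"required":["commands"]}

```bash
mkdir -p pics; cat > h.py <<'E'
import numpy as np, cv2
from plant import robot, vision, order, nets
def snap(n,f=None):
    p=vision.snapshot(n)
    if f: cv2.imwrite('pics/'+f,p['image'][:,:,::-1])
    return p
def cam(p):
    h=p['image'].shape[0]; f=h/2/np.tan(np.radians(p['vertical_fov'])/2)
    K=np.array([[f,0,p['cx']],[0,f,p['cy']],[0,0,1]])
    R=cv2.Rodrigues(np.array(p['rvec'],float))[0]; return K,R,np.array(p['tvec'],float).ravel()
def toz(p,px,z):
    K,R,t=cam(p); d=R.T@np.linalg.solve(K,[px[0],px[1],1]); c=-R.T@t
    return c+d*(z-c[2])/d[2]
def proj(p,X):
    K,R,t=cam(p); q=(K@(R@np.array(X,float).reshape(-1,3).T+t[:,None])).T
    return q[:,:2]/q[:,2:]
E
python3 - <<'E'
from h import *
a=snap('top','t1.png'); b=snap('side','s1.png')
cv2.imwrite('pics/both1.png',cv2.resize(np.vstack([a['image'],b['image']])[:,:,::-1],None,fx=.78,fy=.78))
for n,p in (('top',a),('side',b)):
    K,R,t=cam(p); print(n,-R.T@t,p['vertical_fov'])
    for th in ('scoop','rack','pin_a'):
        print(th,[(np.round(d['pixel']),round(d['confidence'],2),toz(p,d['pixel'],20 if th=='pin_a' else 0).round()) for d in nets.spot_point(th,p)])
        print('  m',[(np.round(d['rect']),round(d['confidence'],2)) for d in nets.masks_of(th,p)])
print({k:robot.sense()[k] for k in('position','tool_rot','opening','time_s')})
E
```

```text
top [3.31033830e+02 1.31669990e-01 1.48553469e+03] 43.68207798793331
scoop [(array([286., 238.]), 0.93, array([340., -99.,   0.])), (array([353., 255.]), 0.82, array([ 289., -305.,    0.])), (array([342., 205.]), 0.7, array([ 443., -271.,    0.]))]
  m [(array([286., 238.,  37.,  40.]), 0.82), (array([356., 255.,  40.,  38.]), 0.59), (array([343., 203.,  31.,  33.]), 0.58)]
rack [(array([250., 166.]), 0.67, array([561.,  17.,   0.]))]
  m [(array([250., 170.,  50.,  56.]), 0.92)]
pin_a [(array([343., 192.]), 0.66, array([ 482., -269.,   20.]))]
  m [(array([344., 194.,  26.,   9.]), 0.43)]
side [ 338.8687067  -850.28948308  734.22235298] 50.43444249968891
scoop [(array([278., 276.]), 0.87, array([ 458., -256.,   -0.])), (array([224., 228.]), 0.81, array([339., -94.,   0.])), (array([207., 295.]), 0.67, array([ 297., -297.,    0.]))]
  m [(array([225., 218.,  47.,  43.]), 0.78), (array([209., 288.,  63.,  63.]), 0.67), (array([275., 266.,  37.,  58.]), 0.65)]
rack [(array([303., 199.]), 0.88, array([562.,  11.,   0.]))]
  m [(array([302., 193.,  66.,  52.]), 0.75)]
pin_a [(array([280., 269.]), 0.57, array([ 463., -251.,   20.])), (array([287., 276.]), 0.44, array([ 476., -274.,   20.]))]
  m [(array([282., 269.,  11.,  22.]), 0.62), (array([287., 275.,  11.,  23.]), 0.51)]
{'position': array([243.32841408, 629.62812191, 218.65780404]), 'tool_rot': array([ 1.83347565e-01,  9.83048153e-01,  2.05648049e-05, -5.43879960e-06]), 'opening': 93.02477087358167, 'time_s': 0.7}
```

View pics/t1.png

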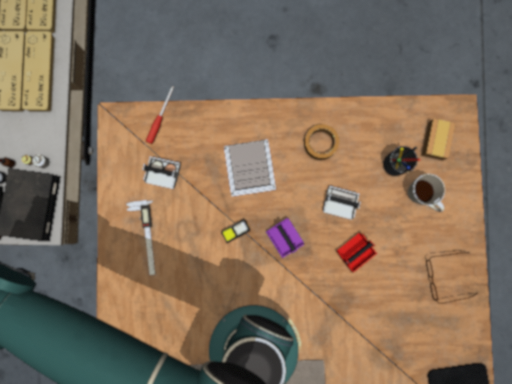

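View pics/s1.png

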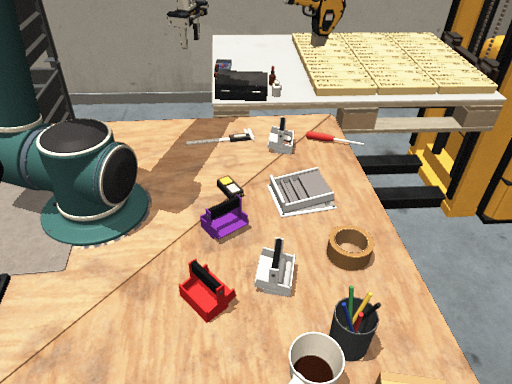

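The top view shows a purple scoop at (285,236), a red one at (356,251), and two aluminium scoops at (342,203) and (162,172). The rack is at (250,166). I'll zoom in to see which aluminium scoop holds the pins.

```bash
python3 - <<'E'
import cv2,numpy as np
t=cv2.imread('pics/t1.png');s=cv2.imread('pics/s1.png')
c=lambda im,x,y,r=32:cv2.resize(im[y-r:y+r,x-r:x+r],(260,260),interpolation=cv2.INTER_CUBIC)
cv2.imwrite('pics/z1.png',np.vstack([np.hstack([c(t,342,203),c(t,162,172),c(t,250,168,36)]),np.hstack([c(s,276,266),c(s,281,134),c(s,302,192,36)])]))
E
```

```text
(no output)
```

View pics/z1.png

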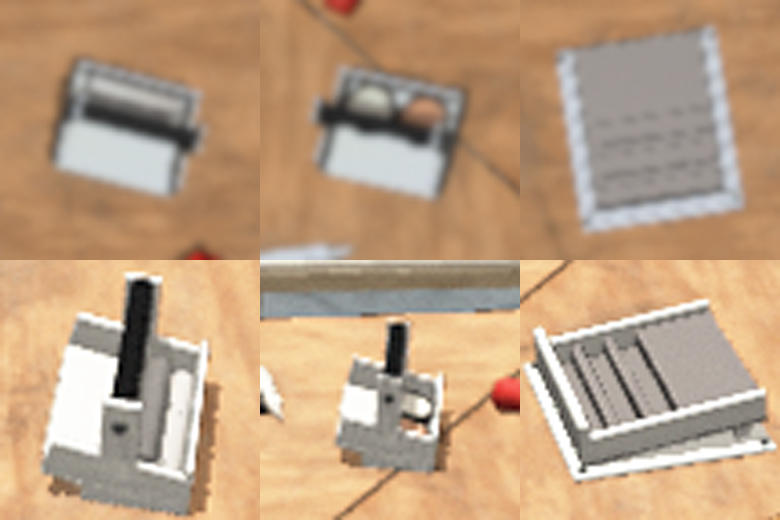

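The pins are in the scoop at top (342,203), mouth toward image-down (−x). The rack's ramp is at image-up (+x). Next I'll work out the poses.

```bash
cat >> h.py <<'E'
def rel(pos,yaw,pitch=0):
    """tool-frame shift/turn (mm, deg rotvec) to tool y = scoop x axis at yaw, mouth pitched down"""
    from scipy.spatial.transform import Rotation as Ro
    s=robot.sense(); R=Ro.from_quat(s['tool_rot'])
    c,q=np.cos(np.radians(yaw)),np.sin(np.radians(yaw))
    T=Ro.from_matrix(np.array([[-q,c,0],[c,q,0],[0,0,-1]]).T)*Ro.from_rotvec([-np.radians(pitch),0,0])
    print('at',np.round(s['position'],1),'t',round(s['time_s'],2),'shift tool',R.inv().apply(np.array(pos)-s['position']).round(1),'turn',(R.inv()*T).as_rotvec(degrees=True).round(2))
E
python3 - <<'E'
from h import *
a=cv2.imread('pics/t1.png')
p=snap('top')
def pts(crop,r,xy): # crop coords -> px
    return [(x/(260/(2*r))+crop[0]-r-.5+.0, y/(260/(2*r))+crop[1]-r-.5) for x,y in xy]
W=[toz(p,q,2)[:2] for q in pts((250,168),36,[(38,50),(195,28),(223,205),(65,228)])]
W=np.array(W); print('rack corners',W.round(),'c',W.mean(0).round(1))
for i,j in((1,0),(2,3)): d=W[j]-W[i]; print('yaw',np.degrees(np.arctan2(-d[0],d[1])),np.linalg.norm(d))
for i,j in((3,0),(2,1)): d=W[j]-W[i]; print('yaw',np.degrees(np.arctan2(d[1],d[0])),np.linalg.norm(d))
# scoop bar: dark pixels in top view
g=p['image'].max(2).astype(int); m=np.zeros_like(g,bool); m[183:222,320:364]=g[183:222,320:364]<70
n,l,st,_=cv2.connectedComponentsWithStats(m.astype(np.uint8)); k=1+st[1:,4].argmax()
ys,xs=np.where(l==k); X=np.array([toz(p,(x,y),84)[:2] for x,y in zip(xs,ys)])
r=cv2.minAreaRect(X.astype(np.float32)); print('bar',r,len(xs),X.mean(0))
for th in('scoop','rack'):
  for d in nets.masks_of(th,p):
    ys,xs=np.where(d['region']); X=np.array([toz(p,(x,y),40 if th=='scoop' else 10)[:2] for x,y in zip(xs,ys)],np.float32)
    print(th,d['confidence'],cv2.minAreaRect(X))
E
```

```text
rack corners [[626. 100.]
 [647. -37.]
 [493. -63.]
 [471.  73.]] c [559.1  18.4]
yaw 8.869324857734354 137.80113357080916
yaw 9.136493726421616 137.6156143536224
yaw 9.625146499044051 157.20253838480423
yaw 9.5598082197991 156.55853302031662
bar ((449.11114501953125, -260.622802734375), (78.41951751708984, 11.888066291809082), 71.4776840209961) 86 [ 448.77244555 -261.66522193]
scoop 0.98 ((446.6298828125, -262.9899597167969), (107.13188171386719, 81.7732162475586), 75.13461303710938)
scoop 0.97 ((337.86346435546875, -92.92451477050781), (97.13005065917969, 81.18196868896484), 34.28200149536133)
scoop 0.6 ((301.17926025390625, -309.30755615234375), (82.87498474121094, 105.97706604003906), 39.070701599121094)
rack 0.95 ((555.7789306640625, 18.763755798339844), (160.5840301513672, 138.70046997070312), 8.707921981811523)
```

```bash
python3 - <<'E'
from h import *
rel((448,-262,150),-16)
E
```

```text
at [243.3 629.6 218.6] t 0.85 shift tool [-512.3 -757.9   68.7] turn [-0.    0.   84.87]
```

Call:
step_arm([
  [[-25.6,-37.9,0,0,0,0,0.2],[-25.6,-37.9,0,0,0,0,0.2],[-25.6,-37.9,0,0,0,0,0.2],[-25.6,-37.9,0,0,0,0,0.2],[-25.6,-37.9,0,0,0,0,0.2]],
], force=40)

```text
time_s: 1.35
position: [294.4, 405.0, 218.6]
tool_rot: [0.183, 0.983, 0.0, 0.0]
contact_force: [0.7, -0.1, 0.1]
opening: 58.1
grasp_force: 0.0
```

Call:
step_arm([
  [[-25.6,-37.9,0,0,0,0,0.2],[-25.6,-37.9,0,0,0,0,0.2],[-25.6,-37.9,0,0,0,0,0.2],[-25.6,-37.9,0,0,0,0,0.2],[-25.6,-37.9,0,0,0,0,0.2]],
])

```text
time_s: 1.85
position: [345.4, 182.2, 218.9]
tool_rot: [0.183, 0.983, 0.0, 0.0]
contact_force: [0.7, 0.8, -1.2]
opening: 55.9
grasp_force: 0.0
```

Call:
step_arm([
  [[-25.6,-37.9,0,0,0,0,0.2],[-25.6,-37.9,0,0,0,0,0.2],[-25.6,-37.9,0,0,0,0,0.2],[-25.6,-37.9,0,0,0,0,0.2],[-25.6,-37.9,0,0,0,0,0.2]],
])

```text
time_s: 2.35
position: [396.5, -41.1, 219.1]
tool_rot: [0.183, 0.983, 0.0, 0.001]
contact_force: [-0.0, 0.1, 0.2]
opening: 55.8
grasp_force: 0.0
```

Call:
step_arm([
  [[-25.6,-37.9,0,0,0,0,0.2],[-25.6,-37.9,0,0,0,0,0.2],[-25.6,-37.9,0,0,0,0,0.2],[-25.6,-37.9,0,0,0,0,0.2],[-25.6,-37.9,0,0,0,0,0.2]],
])

```text
time_s: 2.85
position: [447.6, -264.1, 218.8]
tool_rot: [0.184, 0.983, -0.0, 0.0]
contact_force: [0.9, 0.4, 0.2]
opening: 55.9
grasp_force: 0.0
```

Call:
step_arm([
  [[0,0,7,0,0,8.5,0.2],[0,0,7,0,0,8.5,0.2],[0,0,7,0,0,8.5,0.2],[0,0,7,0,0,8.5,0.2],[0,0,7,0,0,8.5,0.2]],
])

```text
time_s: 3.35
position: [447.6, -262.0, 183.4]
tool_rot: [0.53, 0.848, -0.0, 0.0]
contact_force: [-0.3, -0.4, 0.1]
opening: 55.7
grasp_force: 0.0
```

Call:
step_arm([
  [[0,0,7,0,0,8.5,0.2],[0,0,7,0,0,8.5,0.2],[0,0,7,0,0,8.5,0.2],[0,0,7,0,0,8.5,0.2],[0,0,7,0,0,8.4,0.2]],
])

```text
time_s: 3.85
position: [447.7, -262.0, 148.5]
tool_rot: [0.801, 0.599, 0.0, 0.0]
contact_force: [-0.5, 0.2, -0.4]
opening: 55.9
grasp_force: 0.0
```

```bash
python3 - <<'E'
from h import *
rel((448,-262,56),-16)
print(robot.sense()['opening'])
p=snap('side','s2.png'); q=snap('top')
for n,v in (('s',p),('t',q)):
  print([(np.round(d['pixel'],1),d['confidence']) for d in nets.spot_point('scoop',v)], proj(v,(448,-262,0)))
x=np.radians(-16);ux=np.array([np.cos(x),np.sin(x),0]);uy=np.array([-np.sin(x),np.cos(x),0]);o=np.array([448,-262,0.])
im=p['image'][:,:,::-1].copy()
for P in [(0,-47,84),(0,47,84),(0,-47,52),(-40,-47,22),(-40,47,22),(-40,-47,0),(40,-47,0),(40,47,0)]:
  u=proj(p,o+P[0]*ux+P[1]*uy+[0,0,P[2]])[0]; im[int(round(u[1])),int(round(u[0]))]=(0,0,255)
cv2.imwrite('pics/z2.png',cv2.resize(im[190:310,215:335],(600,600),interpolation=cv2.INTER_NEAREST))
E
```

```text
at [ 447.7 -262.   148.5] t 3.85 shift tool [ 0.1  0.3 92.5] turn [ 0.01  0.01 -0.38]
55.87436993102053
[(array([223.5, 230.1]), 0.82), (array([206.6, 299. ]), 0.77), (array([274.9, 277.1]), 0.67)] [[273.80510553 278.42301412]]
[(array([283.5, 235.4]), 0.95), (array([339.3, 205.5]), 0.58)] [[339.238169   203.54402017]]
```

View pics/z2.png

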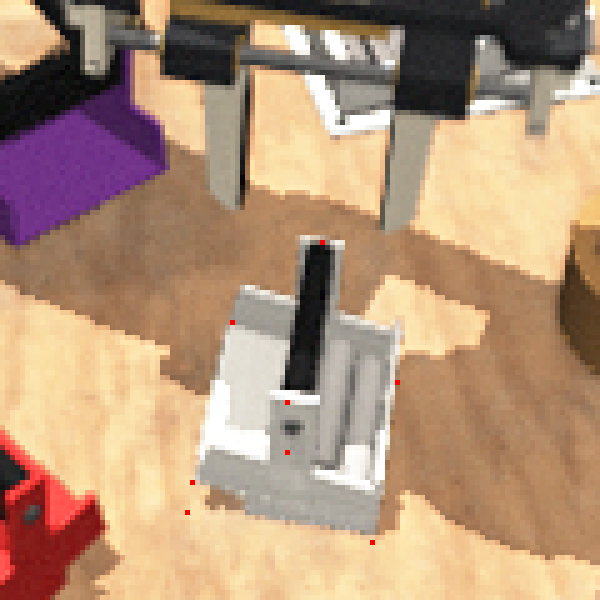

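The side view shows the scoop with both pins behind the bar. The bar's near end is at (298,397) in the crop, so the yaw is about -13 and the centre about (450,-260). The foot starts behind the overhanging lip. I'll descend and grip.

Call:
step_arm([
  [[3,2,25,0,0,-2.6,0.2],[0,0,25,0,0,0,0.2],[0,0,20,0,0,0,0.2],[0,0,15,0,0,0,0.2],[0,0,7.5,0,0,0,0.2]],
])

```text
time_s: 4.55
position: [450.2, -259.5, 55.3]
tool_rot: [0.784, 0.62, -0.0, -0.0]
contact_force: [0.5, -0.1, -0.5]
opening: 55.6
grasp_force: 0.0
```

Call:
step_arm([
  [[0,0,0,0,0,0,-0.5],[0,0,0,0,0,0,-1],[0,0,0,0,0,0,-1],[0,0,0,0,0,0,-1],[0,0,0,0,0,0,-1]],
])

```text
time_s: 5.05
position: [450.6, -259.8, 56.6]
tool_rot: [0.785, 0.62, 0.0, 0.0]
contact_force: [-0.6, 0.3, 1.0]
opening: 20.6
grasp_force: 0.0
```

Call:
step_arm([
  [[0,0,0,0,0,0,-1],[0,0,0,0,0,0,-1],[0,0,0,0,0,0,-1],[0,0,0,0,0,0,-1]],
])

```text
time_s: 5.45
position: [450.5, -259.7, 56.4]
tool_rot: [0.785, 0.62, 0.0, 0.0]
contact_force: [-0.5, 0.2, 3.6]
opening: 11.7
grasp_force: 40.0
```

Call:
step_arm([
  [[0,0,-5,0,0,0,-1],[0,0,-15,0,0,0,-1],[0,0,-25,0,0,0,-1],[0,0,-30,0,0,0,-1],[0,0,-25,0,0,0,-1]],
])

```text
time_s: 5.95
position: [450.4, -259.6, 158.5]
tool_rot: [0.785, 0.62, 0.0, 0.0]
contact_force: [0.7, -0.6, -4.6]
opening: 11.7
grasp_force: 40.0
```

```bash
python3 - <<'E'
from h import *
s=robot.sense(); print(s['opening'],s['grasp_force'],s['contact_force'],s['joint_positions'])
r=np.radians(9);ux=np.array([np.cos(r),np.sin(r),0]);O=np.array([558,18.5,0])
# TCP in scoop: (0,0,56); lip (-40,22). want lip at rack x 47, z 50 -> level TCP
for px in (47,):
  P=O+ux*(px+40); rel((P[0],P[1],160),9)
p=snap('side'); 
im=p['image'][:,:,::-1].copy()
def dot(P,o,yaw):
  c,q=np.cos(np.radians(yaw)),np.sin(np.radians(yaw))
  for x,y,z in P:
    u=proj(p,np.array(o)+[x*c-y*q,x*q+y*c,z])[0]; im[int(round(u[1])),int(round(u[0]))]=(0,0,255)
pos=s['position']
dot([(0,-47,84),(0,47,84),(-40,-47,22),(-40,47,22),(-18,-47,0),(40,-47,0),(0,-47,52)],pos-[0,0,56],-13)
dot([(80,70,0),(80,-70,0),(-80,70,0),(-80,-70,0),(65,-55,44),(65,55,44),(6,-55,36),(6,55,36)],O,9)
cv2.imwrite('pics/z3.png',cv2.resize(im[150:300,220:370],(600,600),interpolation=cv2.INTER_NEAREST))
E
```

```text
11.68892102757436 39.97221887111664 [ 0.66069491 -0.59922104 -4.58736398] [-5.71952517e-01 -2.05091413e-01  1.84955789e+00 -7.39145997e-06
  1.49651103e+00 -3.37674253e-01]
at [ 450.4 -259.6  158.5] t 5.95 shift tool [328.7 120.6  -1.5] turn [ 3.000e-02  2.000e-02 -2.242e+01]
```

View pics/z3.png

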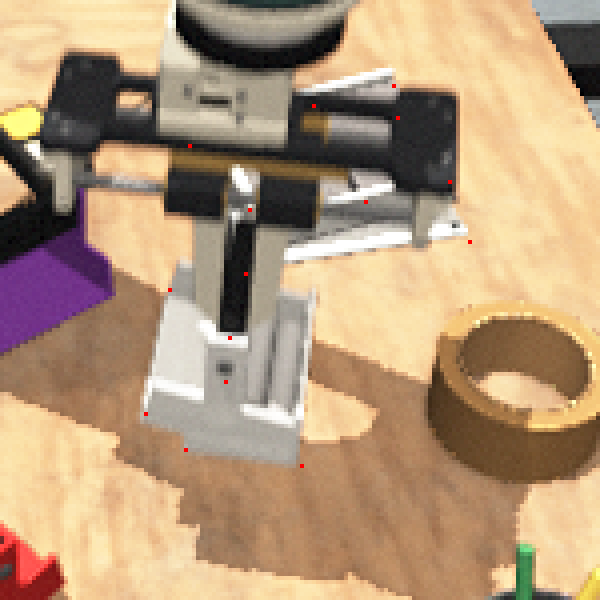

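The drawn scoop model matches the lifted scoop well: lip (146,413), foot (186,450), both pins inside. The rack corners agree to within a few mm. I'll carry it over the rack.

Call:
step_arm([
  [[8,3,0,0,0,0,-1],[16,6,0,0,0,0,-1],[24,9,0,0,0,0,-1],[26,9.5,0,0,0,0,-1],[26,9.5,0,0,0,0,-1]],
])

```text
time_s: 6.5
position: [509.6, -169.3, 154.2]
tool_rot: [0.785, 0.619, -0.001, -0.001]
contact_force: [0.2, 0.0, -5.0]
opening: 11.9
grasp_force: 40.0
```

Call:
step_arm([
  [[26,9.5,0,0,0,0,-1],[26,9.5,0,0,0,0,-1],[26,9.5,0,0,0,0,-1],[26,9.5,0,0,0,0,-1],[26,9.5,0,0,0,0,-1]],
])

```text
time_s: 7.0
position: [585.9, -53.8, 154.0]
tool_rot: [0.785, 0.62, -0.001, -0.001]
contact_force: [0.8, -0.9, -4.8]
opening: 11.8
grasp_force: 40.0
```

Call:
step_arm([
  [[26,9.5,0,0,0,0,-1],[26,9.5,0,0,0,0,-1],[22,8.5,0,0,0,0,-1],[16,6,0,0,0,-1,-1],[8,3,0,0,0,-2,-1]],
])

```text
time_s: 7.5
position: [644.2, 32.8, 154.6]
tool_rot: [0.767, 0.641, -0.001, -0.001]
contact_force: [-0.5, -0.0, -5.1]
opening: 11.6
grasp_force: 40.0
```

Call:
step_arm([
  [[0,0,0,0,0,-4,-1],[0,0,0,0,0,-5,-1],[0,0,0,0,0,-5,-1],[0,0,0,0,0,-4,-1],[0,0,0,0,0,-1.4,-1]],
])

```text
time_s: 8.0
position: [643.8, 31.0, 155.6]
tool_rot: [0.648, 0.761, -0.0, -0.0]
contact_force: [-0.0, 0.8, -4.7]
opening: 12.2
grasp_force: 40.0
```

```bash
python3 - <<'E'
from h import *
s=robot.sense()
r=np.radians(9);ux=np.array([np.cos(r),np.sin(r),0]);O=np.array([558,18.5,0])
P=O+ux*87; rel((P[0],P[1],90),9)
im=[]
p=snap('side'); I=p['image'][:,:,::-1].copy()
def dot(P,o,yaw):
  c,q=np.cos(np.radians(yaw)),np.sin(np.radians(yaw))
  for x,y,z in P:
    u=proj(p,np.array(o)+[x*c-y*q,x*q+y*c,z])[0]; I[int(round(u[1])),int(round(u[0]))]=(0,0,255)
dot([(-40,-47,22),(-40,47,22),(-18,-47,0),(40,-47,0)],s['position']-[0,0,56],9)
dot([(80,-70,0),(-80,70,0),(-80,-70,0),(65,-55,44),(6,-55,36),(6,55,36),(-70,-55,25.5),(-70,55,25.5)],O,9)
cv2.imwrite('pics/z4.png',cv2.resize(I[105:245,240:380],(590,590),interpolation=cv2.INTER_NEAREST))
E
```

```text
at [643.8  31.  155.6] t 8.0 shift tool [ 1.1  0.4 65.6] turn [-0.05  0.    0.14]
```

View pics/z4.png

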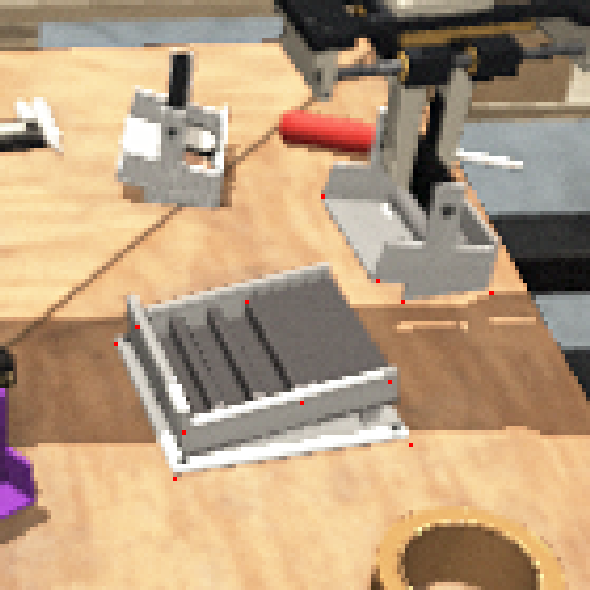

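The rack is in plain view here: groove edge at (247,305)–(290,388), ramp end at about (390,375). It agrees with the model to within 3 mm. I'll lower the scoop with its lip over the ramp.

Call:
step_arm([
  [[3,2.4,10,0,0,0,-1],[0,0,18,0,0,0,-1],[0,0,18,0,0,0,-1],[0,0,15,0,0,0,-1],[0,0,7,0,0,0,-1]],
])

```text
time_s: 8.55
position: [646.6, 34.8, 87.4]
tool_rot: [0.65, 0.76, 0.001, 0.0]
contact_force: [-3.7, 3.6, 36.9]
opening: 11.6
grasp_force: 40.3
```

Call:
step_arm([
  [[0,-0.9,-1.05,-1.5,0,0,-1],[0,-0.9,-1.05,-1.5,0,0,-1],[0,-0.9,-1.05,-1.5,0,0,-1],[0,-0.9,-1.05,-1.5,0,0,-1],[0,-0.9,-1.05,-1.5,0,0,-1]],
])

```text
time_s: 9.05
position: [641.1, 33.9, 93.1]
tool_rot: [0.648, 0.759, 0.05, 0.043]
contact_force: [0.5, 0.6, -4.7]
opening: 11.5
grasp_force: 40.0
```

```bash
python3 - <<'E'
from h import *
from scipy.spatial.transform import Rotation as Ro
s=robot.sense(); R=Ro.from_quat(s['tool_rot'])
r=np.radians(9);O=np.array([558,20.5,0]);Z=Ro.from_euler('z',9,degrees=True)
f=lambda y,z:Z.inv().apply(s['position']+R.apply([0,y,z])-O).round(1)
print('lip',f(-40,34),'foot',f(-18,56),s['contact_force'],'tilt',np.degrees(np.arccos(-R.as_matrix()[2,2])))
p=snap('side'); I=p['image'][:,:,::-1]
cv2.imwrite('pics/z5.png',cv2.resize(I[105:245,240:380],(590,590),interpolation=cv2.INTER_CUBIC))
E
```

```text
lip [49.   0.3 54.1] foot [73.7  0.2 35.2] [ 0.54204756  0.55974043 -4.68692392] tilt 7.610745928305336
```

View pics/z5.png

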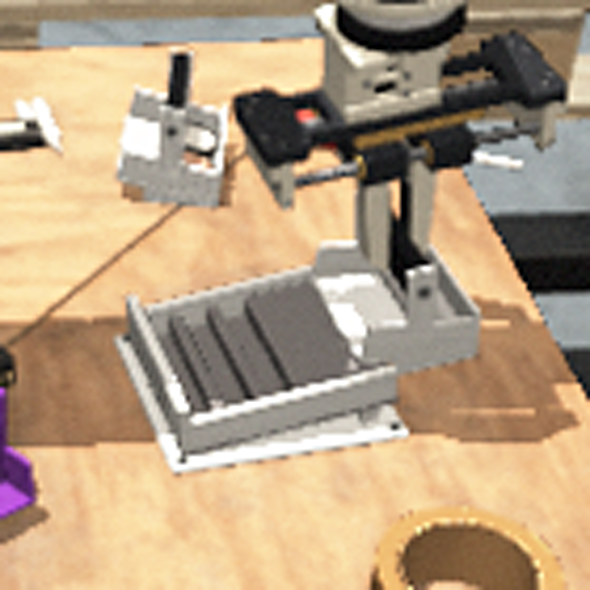

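The scoop lip is over the ramp between the sides, around (355,340). It touched the ramp's edge briefly and is now free. I'll tip it slowly, easing down a few mm.

Call:
step_arm([
  [[0,-0.5,-0.3,-0.8,0,0,-1],[0,-0.5,-0.3,-0.8,0,0,-1],[0,-0.5,-0.1,-0.8,0,0,-1],[0,-0.5,0,-0.8,0,0,-1],[0,-0.5,0,-0.8,0,0,-1]],
])

```text
time_s: 9.6
position: [638.8, 33.5, 93.3]
tool_rot: [0.646, 0.756, 0.077, 0.065]
contact_force: [-0.4, -0.3, -5.1]
opening: 11.7
grasp_force: 40.0
```

Call:
step_arm([
  [[0,-0.5,0,-0.8,0,0,-1],[0,-0.5,-0.2,-0.8,0,0,-1],[0,-0.5,-0.5,-0.8,0,0,-1],[0,-0.5,-0.5,-0.8,0,0,-1],[0,-0.5,-0.5,-0.8,0,0,-1]],
])

```text
time_s: 10.1
position: [636.0, 33.1, 94.6]
tool_rot: [0.644, 0.753, 0.103, 0.088]
contact_force: [0.6, -0.4, -5.9]
opening: 11.9
grasp_force: 40.0
```

Call:
step_arm([
  [[0,-0.4,-0.5,-0.7,0,0,-1],[0,-0.4,-0.5,-0.7,0,0,-1],[0,-0.4,-0.5,-0.7,0,0,-1],[0,-0.4,-0.5,-0.7,0,0,-1],[0,-0.4,-0.5,-0.7,0,0,-1]],
])

```text
time_s: 10.6
position: [633.4, 32.7, 96.3]
tool_rot: [0.641, 0.75, 0.126, 0.108]
contact_force: [-0.6, 0.2, -4.9]
opening: 11.7
grasp_force: 40.0
```

Call:
step_arm([
  [[0,-0.4,-0.5,-0.7,0,0,-1],[0,-0.4,-0.5,-0.7,0,0,-1],[0,-0.4,-0.5,-0.7,0,0,-1],[0,-0.4,-0.5,-0.7,0,0,-1],[0,-0.4,-0.5,-0.7,0,0,-1]],
])

```text
time_s: 11.1
position: [630.8, 32.3, 98.3]
tool_rot: [0.637, 0.746, 0.149, 0.127]
contact_force: [-0.6, 0.4, -2.5]
opening: 11.7
grasp_force: 40.0
```

Call:
step_arm([
  [[0,-0.4,-0.5,-0.7,0,0,-1],[0,-0.4,-0.5,-0.7,0,0,-1],[0,-0.4,-0.5,-0.7,0,0,-1],[0,-0.4,-0.5,-0.7,0,0,-1],[0,-0.4,-0.5,-0.7,0,0,-1]],
])

```text
time_s: 11.6
position: [627.8, 31.8, 99.5]
tool_rot: [0.633, 0.741, 0.171, 0.146]
contact_force: [0.0, -1.0, -3.8]
opening: 11.9
grasp_force: 40.0
```

Call:
step_arm([
  [[0,-0.4,-0.5,-0.7,0,0,-1],[0,-0.4,-0.5,-0.7,0,0,-1],[0,-0.4,-0.5,-0.7,0,0,-1],[0,-0.4,-0.5,-0.7,0,0,-1],[0,-0.4,-0.5,-0.7,0,0,-1]],
])

```text
time_s: 12.1
position: [625.0, 31.3, 100.8]
tool_rot: [0.628, 0.735, 0.194, 0.166]
contact_force: [0.0, 0.2, -3.9]
opening: 11.6
grasp_force: 40.0
```

Call:
step_arm([
  [[0,-0.4,-0.5,-0.7,0,0,-1],[0,-0.4,-0.5,-0.7,0,0,-1],[0,-0.4,-0.5,-0.7,0,0,-1],[0,-0.4,-0.5,-0.7,0,0,-1],[0,-0.4,-0.5,-0.7,0,0,-1]],
])

```text
time_s: 12.6
position: [622.0, 30.9, 101.9]
tool_rot: [0.623, 0.729, 0.216, 0.185]
contact_force: [0.5, -0.5, -3.4]
opening: 11.8
grasp_force: 40.0
```

```bash
python3 - <<'E'
from h import *
from scipy.spatial.transform import Rotation as Ro
s=robot.sense(); R=Ro.from_quat(s['tool_rot'])
O=np.array([558,20.5,0]);Z=Ro.from_euler('z',9,degrees=True)
f=lambda y,z:Z.inv().apply(s['position']+R.apply([0,y,z])-O).round(1)
print('lip',f(-40,34),'foot',f(-18,56),s['contact_force'],'tilt',np.degrees(np.arccos(-R.as_matrix()[2,2])))
p=snap('side'); I=p['image'][:,:,::-1]
cv2.imwrite('pics/z6.png',cv2.resize(I[105:245,240:380],(590,590),interpolation=cv2.INTER_CUBIC))
E
```

```text
lip [49.8  0.2 51.6] foot [80.3  0.2 45.1] [ 0.50248795 -0.48824669 -3.36354482] tilt 33.05748193873604
```

View pics/z6.png

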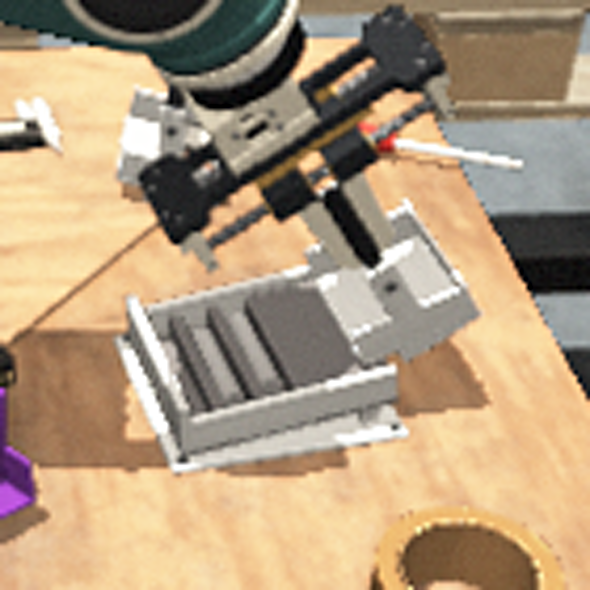

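Both pins lie in their own grooves, at (262,350) and (222,360), and the scoop looks empty. I'll lift straight up and level it.

Call:
step_arm([
  [[0,5.5,-8.4,0,0,0,-1],[0,11,-16.8,0,0,0,-1],[0,11,-16.8,0,0,0,-1],[0,11,-16.8,0,0,0,-1],[0,8,-12,0,0,0,-1]],
])

```text
time_s: 13.15
position: [622.9, 30.9, 189.1]
tool_rot: [0.623, 0.729, 0.216, 0.185]
contact_force: [0.6, -0.2, -3.6]
opening: 11.6
grasp_force: 40.0
```

Call:
step_arm([
  [[0,0,0,6.6,0,0,-1],[0,0,0,6.6,0,0,-1],[0,0,0,6.6,0,0,-1],[0,0,0,6.6,0,0,-1],[0,0,0,6.6,0,0,-1]],
])

```text
time_s: 13.65
position: [622.9, 31.0, 187.7]
tool_rot: [0.65, 0.76, -0.001, -0.001]
contact_force: [-0.8, 1.0, -1.4]
opening: 11.8
grasp_force: 40.0
```

```bash
python3 - <<'E'
from h import *
rel((450,-260,140),9)
print(robot.sense()['contact_force'])
E
```

```text
at [622.9  31.  187.7] t 13.65 shift tool [-260.5 -215.9   48.5] turn [-0.19  0.02 -0.05]
[-0.77708691  0.9967513  -1.40562967]
```

Call:
step_arm([
  [[-12,-10,0,0,0,0,-1],[-22,-18,0,0,0,0,-1],[-26,-21.5,0,0,0,0,-1],[-26,-21.5,0,0,0,0,-1],[-26,-21.5,0,0,0,0,-1]],
])

```text
time_s: 14.15
position: [547.7, -95.3, 187.1]
tool_rot: [0.65, 0.76, 0.0, 0.001]
contact_force: [0.3, -0.3, -3.1]
opening: 11.8
grasp_force: 40.0
```

Call:
step_arm([
  [[-26,-21.5,0,0,0,0,-1],[-26,-21.5,0,0,0,0,-1],[-26,-21.5,0,0,0,0,-1],[-26,-21.5,0,0,0,0,-1],[-26,-21.5,0,0,0,0,-1]],
])

```text
time_s: 14.65
position: [461.6, -240.5, 187.2]
tool_rot: [0.65, 0.76, 0.0, 0.001]
contact_force: [0.0, -0.3, -2.9]
opening: 11.8
grasp_force: 40.0
```

Call:
step_arm([
  [[-18,-15,10,0,0,0,-1],[0,0,25,0,0,0,-1],[0,0,30,0,0,0,-1],[0,0,25,0,0,0,-1],[0,0,10,0,0,0,-1]],
])

```text
time_s: 15.15
position: [449.6, -259.1, 84.6]
tool_rot: [0.65, 0.76, -0.0, -0.001]
contact_force: [-1.3, -0.2, -3.2]
opening: 12.2
grasp_force: 40.0
```

```bash
python3 - <<'E'
from h import *
rel((450,-260,56),9)
p=snap('side'); I=p['image'][:,:,::-1]; s=robot.sense()
a=I[150:310,190:350]
cv2.imwrite('pics/z7.png',cv2.resize(a,(590,590),interpolation=cv2.INTER_CUBIC))
E
```

```text
at [ 449.6 -259.1   84.6] t 15.15 shift tool [-1.   0.3 28.6] turn [-0.05 -0.05 -0.06]
```

View pics/z7.png

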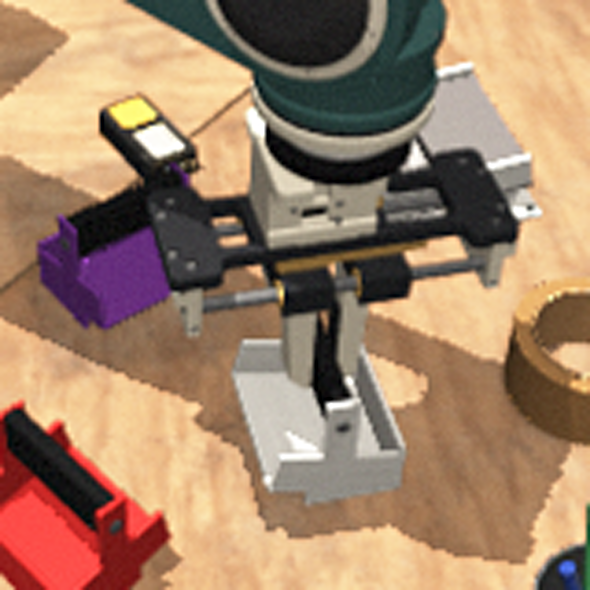

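The scoop is empty and level above free bench at (340,430). I'll lower it gently.

Call:
step_arm([
  [[0,0,10,0,0,0,-1],[0,0,7,0,0,0,-1],[0,0,4,0,0,0,-1],[0,0,2,0,0,0,-1],[0,0,2,0,0,0,-1]],
])

```text
time_s: 15.7
position: [450.8, -259.5, 61.9]
tool_rot: [0.65, 0.76, 0.0, 0.0]
contact_force: [-0.2, 0.5, -3.3]
opening: 11.9
grasp_force: 40.0
```

Call:
step_arm([
  [[0,0,1,0,0,0,-1],[0,0,1,0,0,0,-1],[0,0,1,0,0,0,-1],[0,0,0,0,0,0,-1]],
])

```text
time_s: 16.1
position: [450.6, -259.4, 58.5]
tool_rot: [0.65, 0.76, 0.0, -0.0]
contact_force: [-0.2, -0.8, -3.6]
opening: 11.6
grasp_force: 40.0
```

Call:
step_arm([
  [[0,0,0.7,0,0,0,-1],[0,0,0.7,0,0,0,-1],[0,0,0.7,0,0,0,-1],[0,0,0,0,0,0,-1]],
])

```text
time_s: 16.5
position: [450.6, -259.4, 56.5]
tool_rot: [0.65, 0.76, 0.0, -0.0]
contact_force: [0.6, -0.1, -3.4]
opening: 12.0
grasp_force: 40.0
```

Call:
step_arm([
  [[0,0,0.6,0,0,0,-1],[0,0,0.6,0,0,0,-1],[0,0,0.6,0,0,0,-1],[0,0,0,0,0,0,-1]],
])

```text
time_s: 16.9
position: [450.7, -259.5, 56.3]
tool_rot: [0.65, 0.76, -0.0, 0.0]
contact_force: [-11.4, 5.1, 17.0]
opening: 11.7
grasp_force: 40.0
```

It is down (17 N). I'll open the fingers and retreat straight up.

Call:
step_arm([
  [[0,0,-0.5,0,0,0,-0.6],[0,0,0,0,0,0,-0.2],[0,0,0,0,0,0,0.1],[0,0,0,0,0,0,0.1],[0,0,0,0,0,0,0.1]],
])

```text
time_s: 17.4
position: [450.6, -259.4, 55.1]
tool_rot: [0.65, 0.76, -0.0, -0.0]
contact_force: [-0.1, -0.1, -1.0]
opening: 45.8
grasp_force: 0.0
```

Call:
step_arm([
  [[0,0,-10,0,0,0,0.1],[0,0,-30,0,0,0,0.1],[0,0,-45,0,0,0,0.1],[0,0,-45,0,0,0,0.1],[0,0,-30,0,0,0,0.1]],
])

```text
time_s: 17.9
position: [450.9, -259.5, 219.5]
tool_rot: [0.65, 0.76, 0.0, 0.002]
contact_force: [-0.5, -0.0, 0.1]
opening: 51.4
grasp_force: 0.0
```

```bash
python3 - <<'E'
from h import *
p=snap('side'); I=p['image'][:,:,::-1]; q=snap('top')['image'][:,:,::-1]
print(robot.sense()['contact_force'],robot.sense()['opening'])
r=lambda a:cv2.resize(a,(390,390),interpolation=cv2.INTER_CUBIC)
cv2.imwrite('pics/z8.png',np.hstack([r(I[155:315,200:360]),r(q[125:225,215:315])]))
E
```

```text
[ 0.45195478 -0.62493644  0.95381628] 51.44784930112923
```

View pics/z8.png

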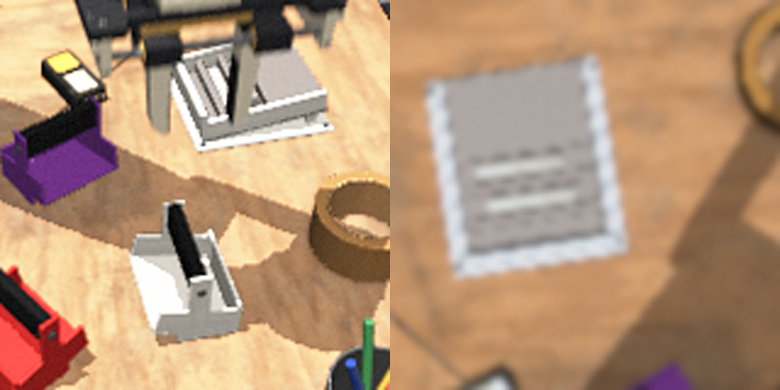

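The scoop stands upright and empty at (190,290). The top view shows the two pins in separate grooves, at (520,168) and (530,200). I'll hand the job in.

```bash
python3 -c "
from plant import order
print(order.finish_job())"
```

```text
the job is handed in; nothing more can be done
None
```

The job is handed in at about 18 s: each pin lies in its own rack groove and the empty scoop stands upright on the bench; the only bump was a brief scoop-to-ramp touch while lowering (37 N at the wrist).

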